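# Unclamp and sort colour-capped pipe nipples

### The arm

A 7-joint arm with a two-finger parallel gripper is mounted at the origin on a cart in front of the work surface, level with it; the furniture and walls round the work are solid. World frame = base frame: x ahead of the robot, y to its left, z up, the work surface at z = 0. Lengths are in m, angles in rad, forces in N, time in s.
With the tool pointing down it reaches from about 0.425 to 0.925 m from the base axis. Payload 6.8 kg.
Tool frame: the origin (TCP) lies at the very end of the fingers, on their centre line; the grasp point (between the pads) lies env.hold_point_z behind it (env.hold_point_z is the distance from the TCP to the grasp point, in m); x points along the fingers, y is the direction in which the jaws open and shut, and the axes are right-handed (so a half turn about x gives the same grasp; the last joint's range is limited). The gripper opens to 85 mm and grips with 20 to 120 N. Pads are 22 mm wide; open, the fingers measure 114 mm over their backs; the gripper's body (76 mm by 85 mm) begins 54 mm behind the grasp point. The pads swing forward as they close: fully open they stand 13 mm farther back than shut.
Start: joints at [-0.108, 0.477, 0.022, 1.555, -0.011, 1.109, -0.083], TCP at [0.675, 0, 0.231] pointing down, gripper open.
Joint ranges: [-2.96, 2.96], [-0.34, 2.1], [-1.41, 1.46], [0.24, 2.44], [-1.37, 4.51], [0.17, 1.92], [-2.96, 2.96]. Speed limits (rad/s): [2.39, 2.39, 3.14, 3.14, 3.14, 3.14, 3.14].

### API

Orientations are given as a rotation vector (axis times angle).
In Python, from station import env gives the robot as it stands.
- The arm moves only by the tool carry_out, never from a script. Its argument "rows" is one flat list of numbers, 6 for each row, row after row: the shift along the world's x, y, z in m, then the turn, a rotation vector about the world's x, y, z in rad. A call has 1 to 20 rows; each row shifts and turns the commanded pose from where the row before left it; what a row does not reach is not made up. A row lasts 1/8 s, in which the tool goes at most 62.5 mm and 10.7 degrees, less where a joint would pass 70% of its speed; a pose out of reach is approached as far as the arm can. A call is refused whole if a number of a shift passes 0.0625 or a number of a turn 0.188, either way. A call with a gripper value outside its range is refused whole. "grip" is the closure, from -1 (fully open) to 1 (shut), so that 0 is half open, set as the call begins (left out, the last holds). The fingers move at their own pace and stop on an object; "grip_force" is the grip in N (left out, the last holds). Time passes only in rows, so rows that do not move let the fingers close. It gives the time, the measured TCP pose, the force and the opening at its end, in the units of the state.
- env.read_state(): the state, without advancing time (a new reading comes with each control period).
- env.camera(name): name is "scene" or "side" or "wrist"; returns (picture, depth): 480x640x3 uint8, blue, green, red; 480x640 float32, m along the optical axis (not along the pixel's ray), 0 where there is no reading.
- env.calibration(name): a dict with "vertical_fov" (degrees; the focal length in pixels is half the picture's height over the tangent of half this angle, whatever the lens; pixels are square), "cx", "cy" (the principal point, pixels), "extrinsics" (4x4, takes a point from camera to world coordinates); the wrist camera has in their place "hand_eye" (4x4, takes a point from camera to tool coordinates, whose origin is the TCP and whose axes are the tool frame's). Camera axes: x right, y up, looking along -z (the intrinsics and any distortion apply to the point x, -y, -z); pixel columns grow to the right and rows downward; lengths in m; the calibration is good to about 2 mm. A picture is of the moment at which its call begins: read the wrist's pose just before it. calibration takes no time and is no camera call.
- env.hand_in(): hands the job in, once; it reports no verdict.
The state is a dict: "time_s": time; "qpos": joint angles; "dq": joint speeds; "joint_torque": joint torques, N m; "eef_pos": TCP position; "tcp_rot": TCP orientation; "wrist_force": force on the tool from outside, world axes, zero at the start; "torque": the same for the moment, N m; "width": finger opening in m.
Only numpy, scipy, OpenCV 4.12 (cv2) and the standard library are available. Lean on these libraries where they do the work, as an engineer would, in place of code of your own. Each camera call takes 0.05 s, during which the arm holds its last target.

### The job

Thread caps have been pressed onto three pipe nipples: two are still held in the capping fixture, one lies loose on the bench. Open the toggle clamp fully, so that its arm stands up past centre, before you take the two nipples out from under it, and leave it open; put every nipple in the parts bin that matches its caps, red in the red bin and blue in the blue bin. Leave everything else on the bench where it is.

Things in the scene. Friction and masses are not known exactly. Their poses are not given: they have to be found in the camera images.
- red_a_mid (a point): Centre (on the pipe's axis) of a grey steel pipe nipple with red plastic end caps, at first clamped in either nest of the fixture, along its x. Pipe 27 mm diameter, 78 mm long with caps; caps hexagonal, 31 mm across flats, 36 over corners, 12 mm long, so 54 mm of bare pipe between. Own y = pipe axis. 0.14 kg. Centre 15.5 mm above what it lies on.
- blue_a_mid (a point): Centre (on the pipe's axis) of a grey steel pipe nipple with blue plastic end caps, at first clamped in either nest of the fixture, along its x. Pipe 27 mm diameter, 78 mm long with caps; caps hexagonal, 31 mm across flats, 36 over corners, 12 mm long, so 54 mm of bare pipe between. Own y = pipe axis. 0.14 kg. Centre 15.5 mm above what it lies on.
- red_b_mid (a point): Centre (on the pipe's axis) of a grey steel pipe nipple with red plastic end caps, lying loose on the bench, left or right of the fixture, at any yaw. Pipe 27 mm diameter, 78 mm long with caps; caps hexagonal, 31 mm across flats, 36 over corners, 12 mm long, so 54 mm of bare pipe between. Own y = pipe axis. 0.14 kg. Centre 15.5 mm above what it lies on.
- fixture: Capping fixture, screwed down: aluminium plate 12 mm thick, x -130 to +55 mm, y +-78 mm in its own frame; two nests near the front, toggle clamp behind. Origin at bench level below the pivot of the clamp's arm; +x points to the back, away from the nests, y along the clamp's T-bar.
- nest_left (a point): Centre of a nipple seated in the left nest: fixture's x = -80, y = +35 mm, 37.5 mm above the bench. The nest's dark steel cheeks and end stops (up to 34 mm above the bench) stand only under, beside and beyond the caps; beside the bare pipe it is open down to the base plate.
- nest_right (a point): The same for the right nest, at the fixture's y = -35 mm. Pitch of the nests 70 mm.
- clamp_arm (a joint): Clamp arm, rad: 0 = down, locked past centre, its 94 mm T-bar (top 86 mm above the bench) pressing both pipes with rubber-tipped spindles; 1.57 = upright; 1.83 = end stop. Left over 1.6 it stays open: T-bar about 48 mm behind the fixture's origin, 117 mm up, spindle tips 23 mm nearer the nests. Moved by the handle: for its first 10 degrees (past centre) the arm hardly moves.
- clamp_grip (a point): Middle of the black hand grip on the clamp's handle: 18 mm wide (fixture's y), 20 thick, 90 long. Clamped, it leans 22 degrees to the front, 46 mm in front of the fixture's origin, 165 mm up. To open, swing it up, back and down: 110 degrees on a circle of 128 mm radius in the fixture's x-z plane about x = -2, z = 45 mm, until the handle points level to the back. Needs a few N.
- red_bin: Red plastic open-fronted parts bin, fixed to the bench, left or right of the fixture (the two change places). 190 mm (own x) by 140 mm (own y), origin at the centre of its underside, low front towards -x. Walls and floor 3 mm; back wall and rear 135 mm of the side walls 62 mm high, front wall 30 mm.
- blue_bin: Blue plastic open-fronted parts bin, fixed to the bench, left or right of the fixture (the two change places). 190 mm (own x) by 140 mm (own y), origin at the centre of its underside, low front towards -x. Walls and floor 3 mm; back wall and rear 135 mm of the side walls 62 mm high, front wall 30 mm.
- flux_tin: Blue tin with a lid, 77 mm diameter, 39 mm high. Loose; leave alone. Origin at the centre of its underside, z up.
- tape_measure: Yellow and black tape measure, 68 x 72 x 34 mm high. Loose; leave alone. Origin at the centre of its underside, z up.
- hemp_reel: Reel of hemp twine with red end discs, standing, 61 mm diameter, 56 mm high. Loose; leave alone. Origin at the centre of its underside, z up.
- paint_marker: Black paint marker with a red cap, lying, 18 x 136 x 19 mm high. Loose; leave alone. Origin at the centre of its underside, z up.
Not all that is in view belongs to the job. What is shaped like the part that bears red_a_mid but yellow is not meant.

How it is judged:
On the way:
1. the clamp's arm is swung up (over 1.3 rad) while both clamped nipples still lie in their nests (within 15 mm) (value of joint clamp_arm above 1.3 rad and (distance between red_a_mid and nest_left below 0.015 m or distance between red_a_mid and nest_right below 0.015 m) and (distance between blue_a_mid and nest_left below 0.015 m or distance between blue_a_mid and nest_right below 0.015 m)), for 0.2 s.
At the end, for the whole second after the job is handed in: Both red-capped nipples lie in the red bin and the blue-capped one in the blue bin: each centre within 85 mm of the bin's centre along its length, within 62 mm across it, and no more than 55 mm above the bin's underside. The clamp's arm is still up (over 1.3 rad) (value of joint clamp_arm above 1.3 rad and x of red_a_mid in the frame of red_bin between -0.085 and 0.085 m and y of red_a_mid in the frame of red_bin between -0.062 and 0.062 m and z of red_a_mid in the frame of red_bin between 0 and 0.055 m and x of blue_a_mid in the frame of blue_bin between -0.085 and 0.085 m and y of blue_a_mid in the frame of blue_bin between -0.062 and 0.062 m and z of blue_a_mid in the frame of blue_bin between 0 and 0.055 m and x of red_b_mid in the frame of red_bin between -0.085 and 0.085 m and y of red_b_mid in the frame of red_bin between -0.062 and 0.062 m and z of red_b_mid in the frame of red_bin between 0 and 0.055 m); the robot touches nothing.
It fails at once if the tin, tape measure, hemp reel or paint marker is pushed more than 30 mm from its place, or one of them (but the marker) tipped over (distance of any of flux_tin, tape_measure, hemp_reel, paint_marker from where it was at the start of the episode above 0.03 m or angle between any of flux_tin, tape_measure, hemp_reel's own z axis and vertical above 0.5 rad).
It also fails if it takes over 70 s, if anything falls off the work surface, if the arm or the gripper's body presses on something with over 40 N, if the wrist force passes 120 N, or if a joint passes its speed limit or range.

## Working session

There is one attempt and no reset: what is moved stays moved. The work goes in short steps, Python scripts to look and compute and a tool call to move; the robot and the scene stay as the last step left them, time stands still between calls to the robot, and variables do not carry over. Pictures are saved under pics/ and viewed, and the job is handed in when it is done.

Besides the shell and the picture viewer there is one more tool, called after "Emit:" as name(argument=value, ...), one argument or row to a line, values as JSON. carry_out: Moves the arm, as the interface text tells. Its arguments: {"type":"object","properties":{"rows":{"type":"array","items":{"type":"number"}},"grip":{"type":"number"},"grip_force":{"type":"number"}},"required":["rows"]}

```bash
ls; mkdir -p pics; python3 - <<'E'
from station import env
import cv2, numpy as np
print(env.read_state()); print(env.hold_point_z)
for n in ("scene","side","wrist"):
    p,d=env.camera(n); cv2.imwrite(f"pics/{n}0.png",p); np.savez(f"{n}0.npz",p=p,d=d); print(n,env.calibration(n), (d>0).mean())
E
```

```text
pics
{'time_s': 0.0, 'qpos': array([-0.10810712,  0.47777715,  0.02234154,  1.55647452, -0.01150536,
        1.10929952, -0.08312074]), 'dq': array([-0.00042623,  0.00025245,  0.000806  ,  0.0015788 , -0.00032274,
        0.0011416 ,  0.00060608]), 'joint_torque': array([-5.45967814e-04, -5.96443820e+01,  1.60769675e+00, -2.81194621e+01,
        1.24063640e-02,  9.39900521e-03,  2.20753498e-05]), 'eef_pos': array([ 6.74396072e-01, -1.08185068e-05,  2.30331403e-01]), 'tcp_rot': array([ 1.20823602,  1.2104485 , -1.21060342]), 'wrist_force': array([-0.24167127,  1.14785635, -0.57308344]), 'torque': array([-0.02029773, -0.04921854, -0.01732724]), 'width': 0.08538636749564288}
0.0187
scene {'vertical_fov': 42.75017742724799, 'cx': 315.52533845168637, 'cy': 233.58126896744855, 'extrinsics': array([[-0.92519845,  0.32722642, -0.19217362,  0.23612021],
       [-0.37947807, -0.79503809,  0.47319217,  0.65409654],
       [ 0.00205564,  0.51072234,  0.85974326,  1.26574007],
       [ 0.        ,  0.        ,  0.        ,  1.        ]])} 0.9959635416666667
side {'vertical_fov': 42.32991188127303, 'cx': 317.7917709064562, 'cy': 250.715598948057, 'extrinsics': array([[ 0.91524178,  0.22725362, -0.33269847,  0.07272917],
       [-0.40273676,  0.53987993, -0.73914327, -0.9375524 ],
       [ 0.01164424,  0.8104847 ,  0.58564405,  0.88314738],
       [ 0.        ,  0.        ,  0.        ,  1.        ]])} 0.9962858072916667
wrist {'vertical_fov': 65.14329308294985, 'cx': 314.1488797849165, 'cy': 240.4735695343583, 'hand_eye': array([[-9.03008103e-04,  3.13372219e-01, -9.49629947e-01,
        -1.41679718e-01],
       [ 9.99999564e-01,  5.08238305e-04, -7.83189227e-04,
         1.22705682e-03],
       [ 2.37208569e-04, -9.49630241e-01, -3.13372542e-01,
        -8.00073011e-02],
       [ 0.00000000e+00,  0.00000000e+00,  0.00000000e+00,
         1.00000000e+00]])} 0.9961360677083333
```

View pics/scene0.png

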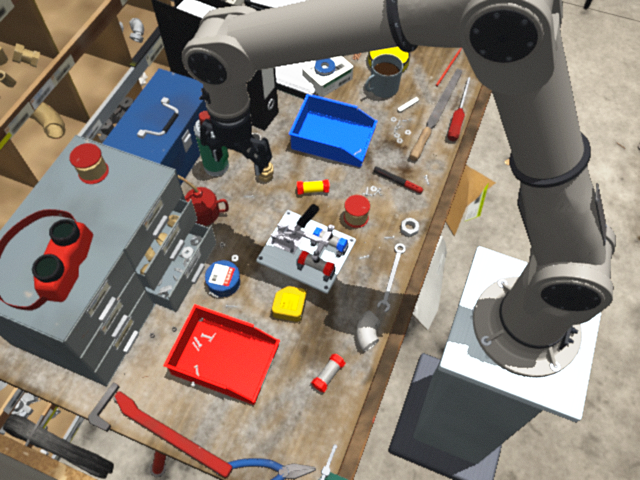

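View pics/side0.png

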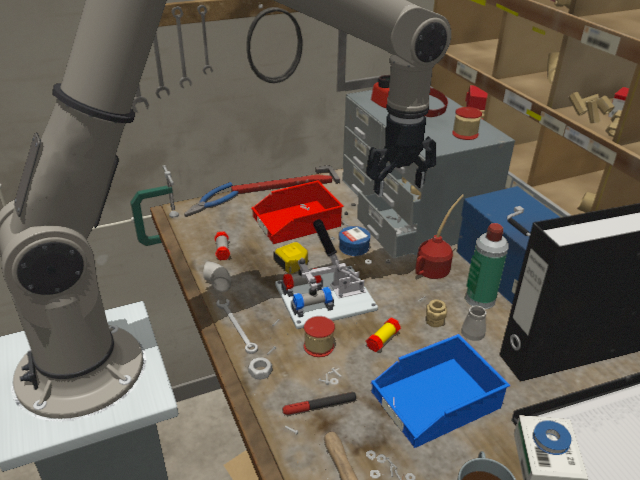

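View pics/wrist0.png

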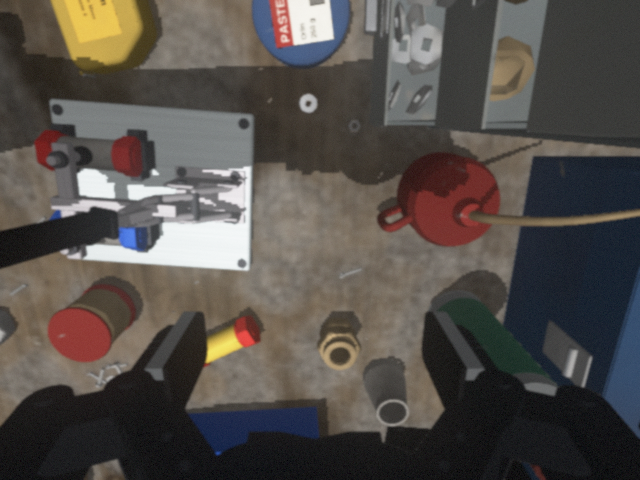

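```bash
cat > h.py <<'E'
import numpy as np, cv2
from scipy.spatial.transform import Rotation as R
from station import env
def T(name,st=None):
    c=env.calibration(name)
    if name!='wrist': return c['extrinsics']
    M=np.eye(4); M[:3,:3]=R.from_rotvec(st['tcp_rot']).as_matrix(); M[:3,3]=st['eef_pos']
    return M@c['hand_eye']
def rays(name,uv,st=None):
    c=env.calibration(name); f=240/np.tan(np.radians(c['vertical_fov']/2)); uv=np.atleast_2d(uv).astype(float)
    d=np.c_[(uv[:,0]-c['cx'])/f,-(uv[:,1]-c['cy'])/f,-np.ones(len(uv))]
    M=T(name,st); return M[:3,3],d@M[:3,:3].T
def plane(name,uv,z,st=None):
    o,d=rays(name,uv,st); return o+d*((z-o[2])/d[:,2])[:,None]
def cloud(name,depth,st=None):
    v,u=np.mgrid[:480,:640]; o,d=rays(name,np.c_[u.ravel(),v.ravel()],st)
    return (o+d*depth.reshape(-1,1)).reshape(480,640,3)
E
python3 - <<'E'
from h import *
st=env.read_state()
for n in ("scene","side","wrist"):
    z=np.load(n+"0.npz"); P=cloud(n,z['d'],st); p=z['p']; hsv=cv2.cvtColor(p,cv2.COLOR_BGR2HSV)
    print(n)
    ok=(z['d']>0)&(P[...,2]<0.12)&(P[...,0]>0.3)&(P[...,0]<0.95)
    h,s,v=hsv[...,0],hsv[...,1],hsv[...,2]
    for nm,m in (("red",((h<8)|(h>172))&(s>140)&(v>70)),("blue",(h>100)&(h<125)&(s>140)&(v>60)),("yel",(h>20)&(h<35)&(s>150)&(v>80))):
        k,l,stt,c=cv2.connectedComponentsWithStats((m&ok).astype(np.uint8))
        for i in range(1,k):
            if stt[i,4]>60:
                q=P[l==i]; print(nm,c[i].round(),stt[i,4],"med",np.median(q,0).round(3),"lo",np.percentile(q,2,0).round(3),"hi",np.percentile(q,98,0).round(3))
# rough top-down maps
E
```

```text
scene
red [448.  67.] 97 med [ 0.378 -0.692  0.005] lo [ 0.366 -0.774 -0.002] hi [ 0.39  -0.621  0.011]
red [454. 121.] 140 med [ 0.306 -0.485  0.029] lo [ 0.3   -0.533  0.02 ] hi [ 0.314 -0.437  0.035]
red [326. 185.] 74 med [ 0.542 -0.164  0.027] lo [ 0.534 -0.196 -0.   ] hi [ 0.556 -0.155  0.037]
red [299. 187.] 83 med [ 0.6   -0.135  0.027] lo [ 0.59  -0.154 -0.001] hi [ 0.614 -0.126  0.035]
red [413. 186.] 114 med [ 0.344 -0.252  0.016] lo [ 0.321 -0.264  0.008] hi [ 0.365 -0.245  0.024]
red [203. 200.] 625 med [0.781 0.013 0.068] lo [ 0.744 -0.021  0.042] hi [0.825 0.04  0.094]
red [357. 205.] 433 med [ 0.445 -0.121  0.056] lo [ 0.419 -0.148  0.05 ] hi [ 0.472 -0.093  0.061]
red [355. 223.] 72 med [ 0.44  -0.101  0.003] lo [ 0.418 -0.125 -0.003] hi [ 0.474 -0.092  0.01 ]
red [302. 257.] 86 med [0.512 0.053 0.049] lo [0.505 0.039 0.032] hi [0.52  0.063 0.057]
red [328. 269.] 107 med [0.448 0.057 0.048] lo [0.441 0.043 0.029] hi [0.457 0.068 0.057]
red [222. 354.] 6907 med [0.585 0.315 0.005] lo [ 0.484  0.25  -0.002] hi [0.673 0.392 0.064]
red [338. 360.] 127 med [0.353 0.238 0.
[... 3293 characters left out ...]
 0.041 0.092]
red [ 79. 334.] 2524 med [ 0.448 -0.12   0.055] lo [ 0.422 -0.147  0.054] hi [ 0.475 -0.095  0.056]
red [246. 331.] 556 med [ 0.604 -0.136  0.026] lo [ 0.592 -0.15   0.01 ] hi [ 0.614 -0.125  0.031]
blue [128. 237.] 315 med [ 0.509 -0.023  0.052] lo [ 0.501 -0.033  0.049] hi [ 0.516 -0.014  0.053]
blue [251. 427.] 2715 med [ 0.593 -0.262  0.026] lo [ 0.536 -0.266  0.004] hi [ 0.675 -0.256  0.054]
yel [97. 28.] 4302 med [0.501 0.149 0.033] lo [0.474 0.121 0.031] hi [0.534 0.166 0.035]
yel [220. 339.] 280 med [ 0.575 -0.145  0.024] lo [ 0.562 -0.155  0.018] hi [ 0.59  -0.137  0.028]
yel [223. 352.] 156 med [ 0.578 -0.16   0.027] lo [ 0.56  -0.173  0.025] hi [ 0.596 -0.147  0.029]
```

```bash
python3 - <<'E'
import cv2
a=cv2.imread('pics/scene0.png'); 
cv2.imwrite('pics/scene0_fx.png',cv2.resize(a[160:320,220:400],None,fx=4,fy=3.75,interpolation=cv2.INTER_CUBIC))
a=cv2.imread('pics/side0.png'); 
cv2.imwrite('pics/side0_fx.png',cv2.resize(a[210:360,250:420],None,fx=4,fy=4,interpolation=cv2.INTER_CUBIC))
E
```

```text
(no output)
```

View pics/scene0_fx.png

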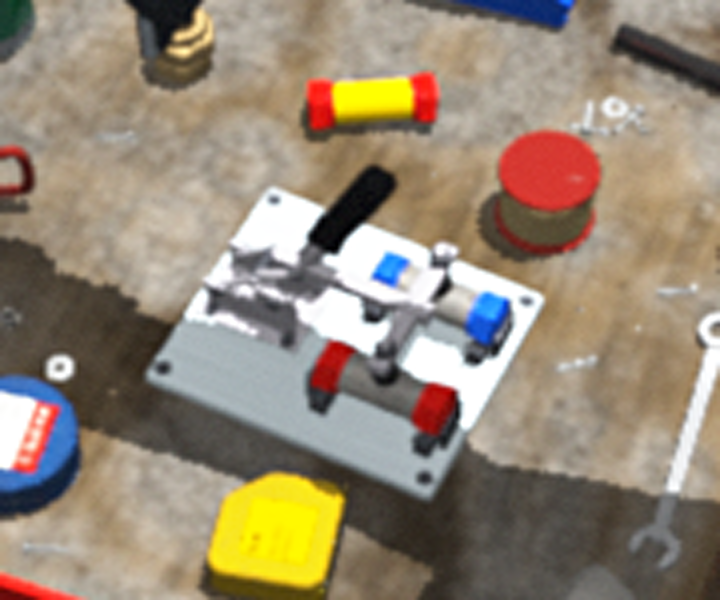

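View pics/side0_fx.png

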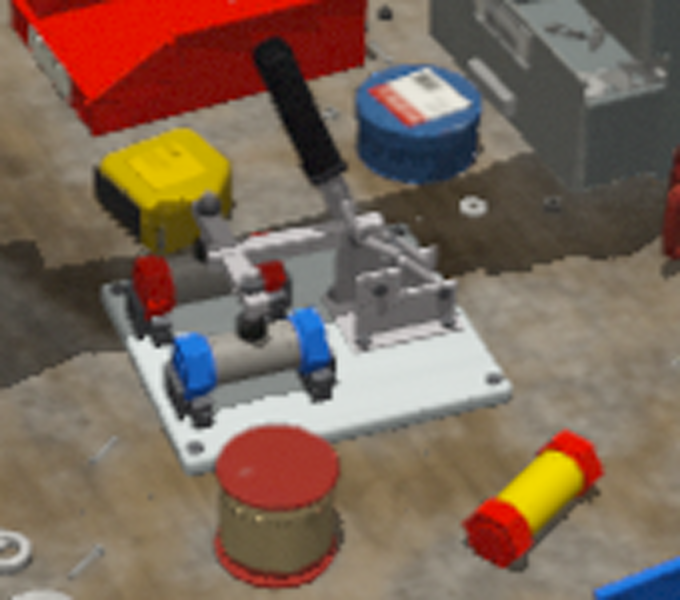

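```bash
python3 - <<'E'
from h import *
for n in ("scene","side","wrist"):
    st=env.read_state()
    c={'scene':[(288.75,209.9),(356.25,239.5),(327.5,293.3),(256.75,260.5)],
       'side':[(250+512/4,210+385/4),(250+190/4,210+470/4),(250+103/4,210+285/4)],
       'wrist':[(251,270),(67,259),(50,100),(254,114)]}[n]
    q=plane(n,c,.012,st)[:,:2]; print(n,q.round(4).tolist())
    F=np.array([[.055,-.078],[-.13,-.078],[-.13,.078],[.055,.078]])[:len(q)]
    a,b=F-F.mean(0),q-q.mean(0)
    th=np.arctan2((a[:,0]*b[:,1]-a[:,1]*b[:,0]).sum(),(a*b).sum()); Rm=np.array([[np.cos(th),-np.sin(th)],[np.sin(th),np.cos(th)]])
    o=q.mean(0)-Rm@F.mean(0); print(th,o,'res',np.abs(F@Rm.T+o-q).max()); print('nests',(Rm@[-.08,.035]+o).round(4),(Rm@[-.08,-.035]+o).round(4))
# bins: mask extents by upper rim
for n in ("scene","side"):
    z=np.load(n+"0.npz"); P=cloud(n,z['d']); 
    for nm,ys in (("red",(.2,.43)),("blue",(-.45,-.22))):
        m=(z['d']>0)&(P[...,1]>ys[0])&(P[...,1]<ys[1])&(P[...,0]>.46)&(P[...,0]<.72)&(P[...,2]>.02)&(P[...,2]<.075)
        hs=cv2.cvtColor(z['p'],cv2.COLOR_BGR2HSV); h=hs[...,0]
        m&=(hs[...,1]>120)&(((h<8)|(h>172)) if nm=='red' else ((h>100)&(h<125)))
        q=P[m][:,:2].astype(np.float32); print(n,nm,cv2.minAreaRect(q))
    # nipple b
    m=(z['d']>0)&(P[...,0]>.32)&(P[...,0]<.41)&(P[...,1]>.2)&(P[...,1]<.33)&(P[...,2]>.012)&(P[...,2]<.045)
    q=P[m]; print('b',cv2.minAreaRect(q[:,:2].astype(np.float32)),q.max(0))
    # grip black
    hs=cv2.cvtColor(z['p'],cv2.COLOR_BGR2HSV)
    m=(z['d']>0)&(P[...,0]>.42)&(P[...,0]<.6)&(P[...,1]>-.06)&(P[...,1]<.08)&(P[...,2]>.11)&(P[...,2]<.24)
    q=P[m]; print('grip',q.mean(0),q.min(0),q.max(0),len(q))
E
```

```text
scene [[0.6021, -0.0732], [0.4211, -0.0575], [0.4322, 0.0983], [0.6148, 0.083]]
-0.0811608012319155 [0.55491652 0.00960887] res 0.0020981313996512596
nests [0.478 0.051] [ 0.4723 -0.0188]
side [[0.6046, -0.0736], [0.4212, -0.0676], [0.4335, 0.0915]]
-0.0592599449059393 [0.55622307 0.00530071] res 0.0027697379883549478
nests [0.4784 0.045 ] [ 0.4743 -0.0249]
wrist [[0.6103, -0.0711], [0.422, -0.0589], [0.4383, 0.0941], [0.6211, 0.0821]]
-0.07462562338839228 [0.56031304 0.00874269] res 0.0028776603615747187
nests [0.4831 0.0496] [ 0.4779 -0.0202]
scene red ((0.5788793563842773, 0.31991255283355713), (0.19742144644260406, 0.1477806717157364), 2.275815010070801)
scene blue ((0.5960202217102051, -0.34449994564056396), (0.2118205577135086, 0.17851701378822327), 3.7737464904785156)
b ((0.3638792037963867, 0.269353449344635), (0.08029830455780029, 0.03494774177670479), 75.3357162475586) [0.3894854  0.310115   0.03649067]
grip [0.51394268 0.01731046 0.16994645] [0.49182286 0.00237217 0.11024416] [0.54105583 0.02285455 0.21061664] 262
side red ((0.5765580534934998, 0.31960415840148926), (0.19960346817970276, 0.15597349405288696), 2.599703788757324)
side blue ((0.5850909948348999, -0.33251023292541504), (0.20097514986991882, 0.14782586693763733), 4.426323890686035)
b ((0.3600870370864868, 0.26708707213401794), (0.08705605566501617, 0.03417659550905228), 75.26058197021484) [0.38571037 0.31344958 0.03549197]
grip [0.51145071 0.00592423 0.16344716] [ 0.48941039 -0.00126363  0.11003656] [0.53962234 0.02060219 0.21013608] 400
```

Emit:
carry_out(
  rows=[-0.012,0,0.01,0,0,0.166,-0.012,0,0.01,0,0,0.166,-0.012,0,0.01,0,0,0.166,-0.012,0,0.01,0,0,0.166,-0.012,0,0.01,0,0,0.166,-0.012,0,0.01,0,0,0.166,-0.012,0,0.01,0,0,0.166,-0.012,0,0.01,0,0,0.166,-0.012,0,0.01,0,0,0.166,0,0,0,0,0,0,0,0,0,0,0,0],
  grip=-0.2,
  grip_force=25,
)

```text
time_s: 1.52
eef_pos: [0.5671, -0.0001, 0.3208]
tcp_rot: [0.063, 1.57, -0.063]
wrist_force: [0.8, 0.7, -1.1]
width: 0.0512
```

```bash
python3 - <<'E'
from h import *
st=env.read_state(); print(st['time_s'],st['eef_pos'],st['width'],st['qpos'].round(2)); print(R.from_rotvec(st['tcp_rot']).as_matrix().round(3))
p,d=env.camera('wrist'); cv2.imwrite('pics/w1.png',p); np.savez('w1.npz',p=p,d=d,**st)
E
```

```text
1.525 [ 5.67134883e-01 -1.31920503e-04  3.20802220e-01] 0.05118554396397049 [ 0.11  0.24 -0.26  1.69  0.07  1.22  1.32]
[[-0.     0.08   0.997]
 [-0.     0.997 -0.08 ]
 [-1.    -0.    -0.   ]]
```

View pics/w1.png

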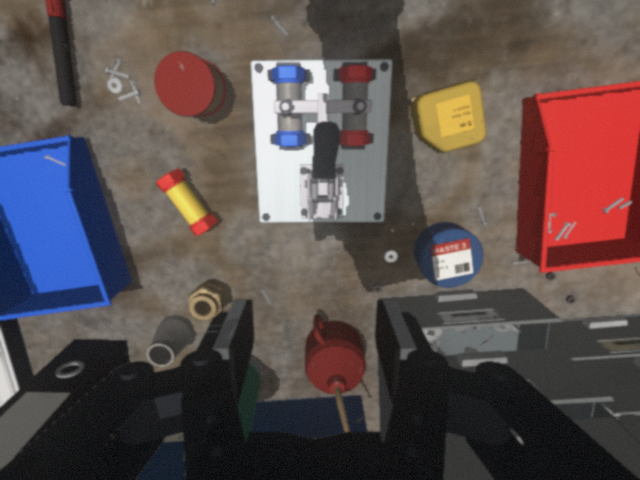

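```bash
python3 - <<'E'
from h import *
z=np.load('w1.npz'); st={k:z[k] for k in z.files}; p=z['p']
cv2.imwrite('pics/w1fx.png',cv2.resize(p[45:235,235:405],None,fx=3.1,fy=3.1,interpolation=cv2.INTER_CUBIC))
P=cloud('wrist',z['d'],st)
g=cv2.cvtColor(p,cv2.COLOR_BGR2HSV); h,s,v=g[...,0],g[...,1],g[...,2]
for nm,m in (("red",((h<8)|(h>172))&(s>140)&(v>70)),("blue",(h>100)&(h<125)&(s>140)&(v>60))):
    k,l,t,c=cv2.connectedComponentsWithStats(m.astype(np.uint8))
    for i in range(1,k):
        if t[i,4]>60:
            q=P[l==i]; r=cv2.minAreaRect(q[:,:2].astype(np.float32)); print(nm,c[i].round(1),t[i,4],'med',np.median(q,0).round(4),'rect',np.round(r[0],4),np.round(r[1],3),round(r[2],1),'zmax',np.percentile(q[:,2],98).round(3))
m=(P[...,2]>.12)&(P[...,2]<.23)&(abs(P[...,1])<.06)&(P[...,0]>.45)&(P[...,0]<.56); q=P[m]; print('grip',q.mean(0),q.min(0),q.max(0))
E
```

```text
red [54.2  7.7] 232 med [ 0.3595 -0.2549  0.0157] rect [ 0.4179 -0.1265] [0.3   0.018] 65.4 zmax 0.019
red [184.3  83.5] 2903 med [ 0.4467 -0.1215  0.055 ] rect [ 0.473  -0.0781] [0.161 0.059] 59.5 zmax 0.057
red [358.2  73.1] 347 med [0.4505 0.0531 0.0514] rect [0.4501 0.0531] [0.029 0.014] 85.8 zmax 0.054
red [580.5 176.8] 20733 med [0.581  0.3205 0.0028] rect [0.5978 0.2003] [0.228 0.383] 1.4 zmax 0.062
red [357.3 138. ] 192 med [0.5133 0.0497 0.0519] rect [0.5136 0.0507] [0.023 0.012] 85.3 zmax 0.054
red [169.9 179.7] 350 med [ 0.544  -0.1657  0.0288] rect [ 0.5182 -0.0919] [0.017 0.204] 19.7 zmax 0.032
red [203.4 224.3] 331 med [ 0.6003 -0.1362  0.0288] rect [ 0.6049 -0.1443] [0.016 0.042] 28.4 zmax 0.032
red [454.  243.5] 99 med [0.6448 0.164  0.038 ] rect [0.5786 0.0831] [0.235 0.031] 48.1 zmax 0.04
red [334.2 364. ] 2380 med [0.7804 0.0062 0.0669] rect [ 0.6579 -0.0096] [0.332 0.074] 7.4 zmax 0.092
blue [286.8  73.7] 406 med [ 0.4453 -0.0184  0.0513] rect [ 0.4572 -0.0063] [0.062 0.026] 44.1 zmax 0.053
blue [288.  138.4] 279 med [ 0.508  -0.0235  0.0517] rect [ 0.5047 -0.0136] [0.019 0.047] 17.8 zmax 0.054
blue [ 53.9 231.5] 18573 med [ 0.6017 -0.332   0.0037] rect [ 0.5672 -0.219 ] [0.204 0.474] 12.9 zmax 0.063
grip [0.51293364 0.01186886 0.18302318] [0.4921126  0.00050394 0.12016821] [0.54141808 0.02187852 0.20772785]
```

View pics/w1fx.png

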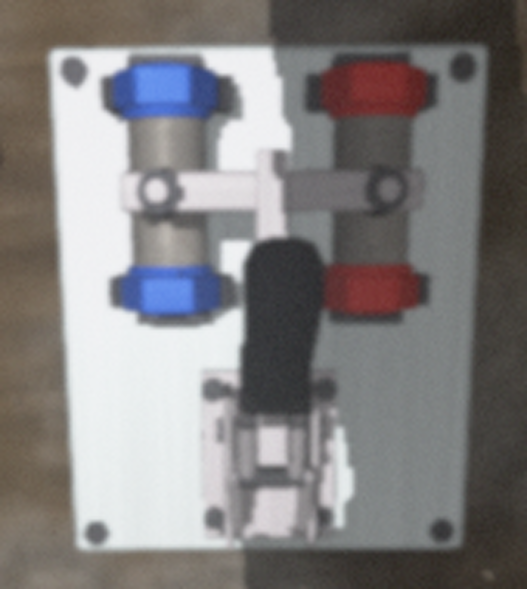

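Emit:
carry_out(
  rows=[-0.0285,0.0066,0,0,0,0,-0.0285,0.0066,0,0,0,0,0,0,-0.028,0,0,0,0,0,-0.028,0,0,0,0,0,-0.028,0,0,0,0,0,-0.028,0,0,0,0,0,-0.028,0,0,0,0,0,-0.027,0,0,0,0,0,0,0,0,0,0,0,0,0,0,0],
)

```text
time_s: 2.82
eef_pos: [0.5107, 0.0134, 0.1549]
tcp_rot: [0.061, 1.569, -0.061]
wrist_force: [0.8, -0.2, 0.5]
width: 0.0513
```

```bash
python3 - <<'E'
from h import *
for n in ('side','wrist'):
    p,d=env.camera(n); cv2.imwrite(f'pics/{n}2.png',p if n=='wrist' else cv2.resize(p[120:340,230:450],None,fx=2.5,fy=2.5))
E
```

```text
(no output)
```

View pics/side2.png

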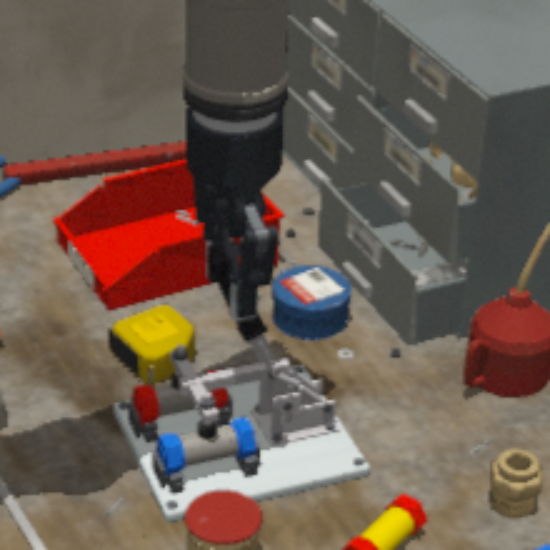

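View pics/wrist2.png

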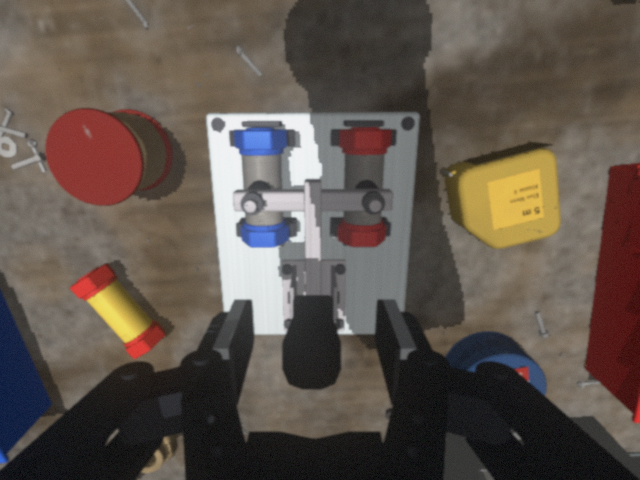

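Emit:
carry_out(
  rows=[0,0,0,0,0,0,0,0,0,0,0,0,0,0,0,0,0,0,0,0,0,0,0,0,0,0,0,0,0,0],
  grip=1,
  grip_force=30,
)

```text
time_s: 3.55
eef_pos: [0.5102, 0.0127, 0.155]
tcp_rot: [0.06, 1.569, -0.061]
wrist_force: [-2.2, -2.3, 6.9]
width: 0.0177
```

```bash
python3 - <<'E'
import numpy as np
ph=np.radians(np.linspace(-20.1,90,21)); r=.136
x=-.002+r*np.sin(ph); z=.045+r*np.cos(ph)
for dx,dz in zip(np.diff(x),np.diff(z)): print(f"{dx*.997:.4f}, {-dx*.077:.4f}, {dz:.4f}, 0,0,0")
E
```

```text
0.0124, -0.0010, 0.0039, 0,0,0
0.0127, -0.0010, 0.0027, 0,0,0
0.0129, -0.0010, 0.0014, 0,0,0
0.0130, -0.0010, 0.0002, 0,0,0
0.0130, -0.0010, -0.0011, 0,0,0
0.0128, -0.0010, -0.0023, 0,0,0
0.0125, -0.0010, -0.0035, 0,0,0
0.0121, -0.0009, -0.0047, 0,0,0
0.0116, -0.0009, -0.0059, 0,0,0
0.0110, -0.0009, -0.0070, 0,0,0
0.0103, -0.0008, -0.0080, 0,0,0
0.0095, -0.0007, -0.0089, 0,0,0
0.0086, -0.0007, -0.0098, 0,0,0
0.0076, -0.0006, -0.0106, 0,0,0
0.0066, -0.0005, -0.0113, 0,0,0
0.0055, -0.0004, -0.0119, 0,0,0
0.0043, -0.0003, -0.0123, 0,0,0
0.0031, -0.0002, -0.0127, 0,0,0
0.0019, -0.0001, -0.0129, 0,0,0
0.0006, -0.0000, -0.0130, 0,0,0
```

Gripped (width 17.7 mm). First half of the arc:

Emit:
carry_out(
  rows=[0.0124,-0.001,0.0039,0,0,0,0.0127,-0.001,0.0027,0,0,0,0.0129,-0.001,0.0014,0,0,0,0.013,-0.001,0.0002,0,0,0,0.013,-0.001,-0.0011,0,0,0,0.0128,-0.001,-0.0023,0,0,0,0.0125,-0.001,-0.0035,0,0,0,0.0121,-0.0009,-0.0047,0,0,0],
)

```text
time_s: 4.55
eef_pos: [0.6124, 0.0052, 0.1506]
tcp_rot: [0.06, 1.57, -0.06]
wrist_force: [-3.4, -1.4, -0.8]
width: 0.0176
```

```bash
python3 - <<'E'
from h import *
for n in ('side',):
    p,d=env.camera(n); cv2.imwrite(f'pics/{n}3.png',p if n=='wrist' else cv2.resize(p[120:340,230:450],None,fx=2.5,fy=2.5))
E
```

```text
(no output)
```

View pics/side3.png

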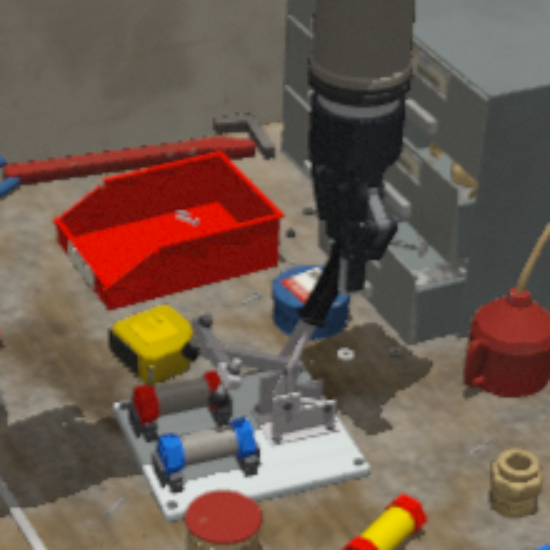

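The clamp arm is lifting and both nipples stay in their nests; continuing.

Emit:
carry_out(
  rows=[0.0116,-0.0009,-0.0059,0,0,0,0.011,-0.0009,-0.007,0,0,0,0.0103,-0.0008,-0.008,0,0,0,0.0095,-0.0007,-0.0089,0,0,0,0.0086,-0.0007,-0.0098,0,0,0,0.0076,-0.0006,-0.0106,0,0,0,0.0066,-0.0005,-0.0113,0,0,0,0.0055,-0.0004,-0.0119,0,0,0,0.0043,-0.0003,-0.0123,0,0,0,0.0031,-0.0002,-0.0127,0,0,0,0.0019,-0.0001,-0.0129,0,0,0,0.0006,0,-0.013,0,0,0,0,0,0,0,0,0],
)

```text
time_s: 6.22
eef_pos: [0.6934, -0.0007, 0.0253]
tcp_rot: [0.061, 1.568, -0.06]
wrist_force: [6.7, -1.3, -0.0]
width: 0.0174
```

```bash
python3 - <<'E'
from h import *
for n in ('side',):
    p,d=env.camera(n); cv2.imwrite(f'pics/{n}4.png',p if n=='wrist' else cv2.resize(p[120:340,230:450],None,fx=2.5,fy=2.5))
E
```

```text
(no output)
```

View pics/side4.png

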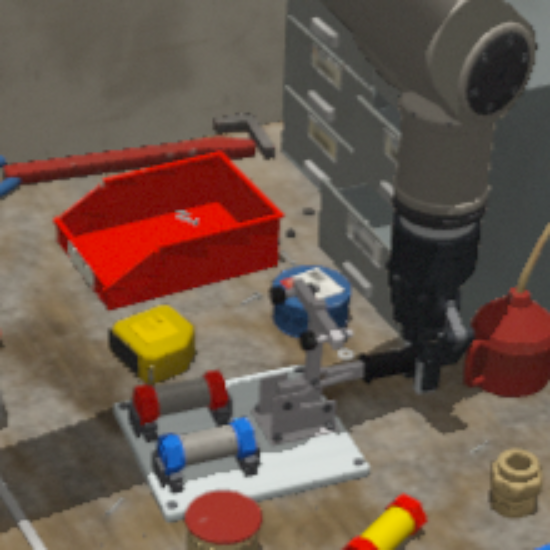

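Emit:
carry_out(
  rows=[0,0,0,0,0,0,0,0,0,0,0,0,0,0,0,0,0,0,0,0,0.03,0,0,0,0,0,0.05,0,0,0,0,0,0.05,0,0,0,0,0,0.05,0,0,0,0,0,0.05,0,0,0,-0.04,0,0.04,0,0,0,-0.04,0,0,0,0,0,-0.04,0,0,0,0,0,0,0,0,0,0,0],
  grip=-0.2,
)

```text
time_s: 7.78
eef_pos: [0.5694, -0.0009, 0.2969]
tcp_rot: [0.059, 1.571, -0.061]
wrist_force: [0.7, 0.2, 0.3]
width: 0.0515
```

```bash
python3 - <<'E'
from h import *
st=env.read_state()
p,d=env.camera('wrist'); cv2.imwrite('pics/w5.png',p); np.savez('w5.npz',p=p,d=d,**st)
p2,_=env.camera('side'); cv2.imwrite('pics/side5.png',cv2.resize(p2[120:340,230:450],None,fx=2.5,fy=2.5))
P=cloud('wrist',d,st)
g=cv2.cvtColor(p,cv2.COLOR_BGR2HSV); h,s,v=g[...,0],g[...,1],g[...,2]
for nm,m in (("red",((h<8)|(h>172))&(s>140)&(v>70)),("blue",(h>100)&(h<125)&(s>140)&(v>60))):
    k,l,t,c=cv2.connectedComponentsWithStats(m.astype(np.uint8))
    for i in range(1,k):
        if 60<t[i,4]<2000:
            q=P[l==i]; print(nm,c[i].round(1),t[i,4],'med',np.median(q,0).round(4))
m=(P[...,2]>.10)&(P[...,2]<.16)&(abs(P[...,1])<.07)&(P[...,0]>.53)&(P[...,0]<.66); q=P[m]; print('tbar',np.median(q,0),q.min(0),q.max(0))
E
```

```text
red [40.2  2.8] 96 med [ 0.364  -0.2556  0.0153]
red [363.   67.8] 375 med [0.4503 0.0536 0.0515]
red [162.7 180.5] 400 med [ 0.544  -0.1652  0.029 ]
red [198.  227.7] 370 med [ 0.6003 -0.1361  0.0287]
red [461.1 249.1] 128 med [0.645  0.1619 0.0382]
blue [286.2  68.3] 456 med [ 0.4452 -0.0184  0.0514]
blue [287.2 137.1] 283 med [ 0.5077 -0.0237  0.0517]
tbar [0.60341296 0.00553698 0.1217744 ] [ 0.57601648 -0.04185051  0.10026278] [0.62597137 0.05237083 0.1325462 ]
```

View pics/w5.png

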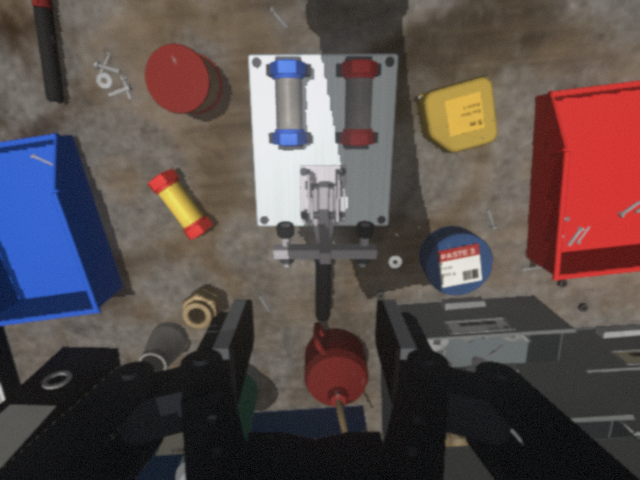

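View pics/side5.png

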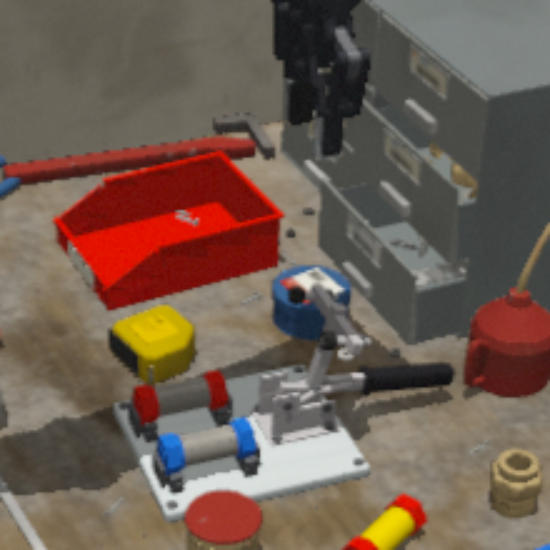

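Emit:
carry_out(
  rows=[-0.044,0.0262,0,0,0,0,-0.044,0.0262,0,0,0,0,0,0,-0.05,0,0,0,0,0,-0.05,0,0,0,0,0,-0.05,0,0,0,0,0,-0.05,0,0,0,0,0,-0.03,0,0,0,0,0,-0.027,0,0,0,0,0,-0.02,0,0,0,0,0,0,0,0,0,0,0,0,0,0,0],
)

```text
time_s: 9.25
eef_pos: [0.485, 0.0519, 0.0199]
tcp_rot: [0.061, 1.569, -0.06]
wrist_force: [0.7, 0.2, 1.3]
width: 0.0512
```

Emit:
carry_out(
  rows=[0,0,0,0,0,0,0,0,0,0,0,0,0,0,0,0,0,0,0,0,0,0,0,0,0,0,0,0,0,0],
  grip=1,
  grip_force=50,
)

```text
time_s: 9.88
eef_pos: [0.4849, 0.0516, 0.0206]
tcp_rot: [0.061, 1.568, -0.06]
wrist_force: [-0.6, -0.5, 6.5]
width: 0.0255
```

Emit:
carry_out(
  rows=[0,0,0.02,0,0,0,0,0,0.04,0,0,0,0,0,0.05,0,0,0,0.003,0.02,0.02,0,0,0,0.027,0.05,0,0,0,0.04,0.027,0.05,0,0,0,0.04,0.027,0.05,0,0,0,0.04,0.027,0.05,0,0,0,0,0.029,0.05,0,0,0,0,0,0,0,0,0,0,0,0,0,0,0,0],
)

```text
time_s: 11.25
eef_pos: [0.6235, 0.321, 0.1489]
tcp_rot: [-0.035, 1.572, 0.033]
wrist_force: [-0.3, -0.1, -1.9]
width: 0.0255
```

```bash
python3 - <<'E'
from h import *
st=env.read_state()
p,d=env.camera('wrist'); cv2.imwrite('pics/w6.png',p); np.savez('w6.npz',p=p,d=d,**st)
print(st['width'],st['eef_pos'])
P=cloud('wrist',d,st); m=(P[...,2]>.054)&(P[...,2]<.07)&(P[...,1]>.2)&(P[...,1]<.45)&(P[...,0]>.46)&(P[...,0]<.7)
g=cv2.cvtColor(p,cv2.COLOR_BGR2HSV); m&=(g[...,1]>120)&((g[...,0]<8)|(g[...,0]>172)); q=P[m]; print(q.min(0),q.max(0)); print(cv2.minAreaRect(q[:,:2].astype(np.float32)))
E
```

```text
0.025540368752154947 [0.62352372 0.32097846 0.14894734]
[0.52344137 0.24688068 0.05400325] [0.67964446 0.39725692 0.06443858]
((0.601470947265625, 0.3215596079826355), (0.15006382763385773, 0.14532458782196045), 2.5531938076019287)
```

View pics/w6.png

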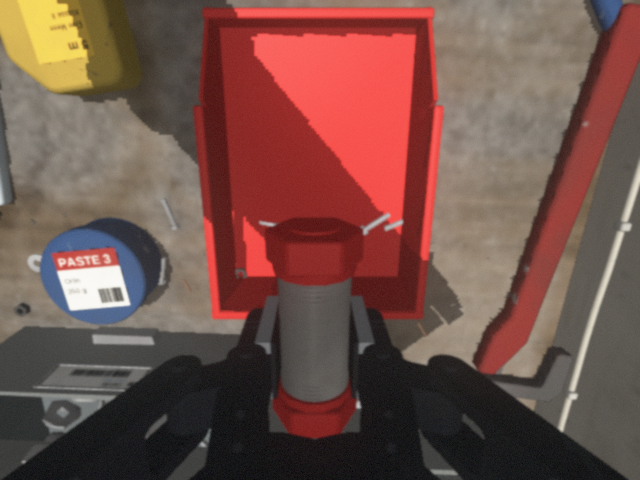

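Emit:
carry_out(
  rows=[0,0,-0.05,0,0,0,0,0,-0.045,0,0,0,0,0,-0.027,0,0,0,0,0,-0.015,0,0,0,0,0,-0.005,0,0,0,0,0,0,0,0,0,0,0,0,0,0,0],
)

```text
time_s: 12.18
eef_pos: [0.6248, 0.3221, 0.009]
tcp_rot: [-0.033, 1.569, 0.035]
wrist_force: [-0.0, 0.1, -1.0]
width: 0.0255
```

Emit:
carry_out(
  rows=[0,0,0,0,0,0,0,0,0,0,0,0,0,0,0,0,0,0,0,0,0,0,0,0,0,0,0.02,0,0,0,0,0,0.04,0,0,0,0,0,0.05,0,0,0,0,0,0.06,0,0,0,0,0,0,0,0,0],
  grip=-0.2,
)

```text
time_s: 13.3
eef_pos: [0.6271, 0.324, 0.1858]
tcp_rot: [-0.029, 1.56, 0.039]
wrist_force: [-0.3, 0.6, -0.1]
width: 0.0512
```

```bash
python3 - <<'E'
from h import *
st=env.read_state()
p,d=env.camera('wrist'); cv2.imwrite('pics/w7.png',p); p,d=env.camera('scene'); cv2.imwrite('pics/s7.png',p)
print(st['width'],st['eef_pos'])
E
```

```text
0.05123165262630123 [0.62711407 0.32403406 0.18583002]
```

View pics/w7.png

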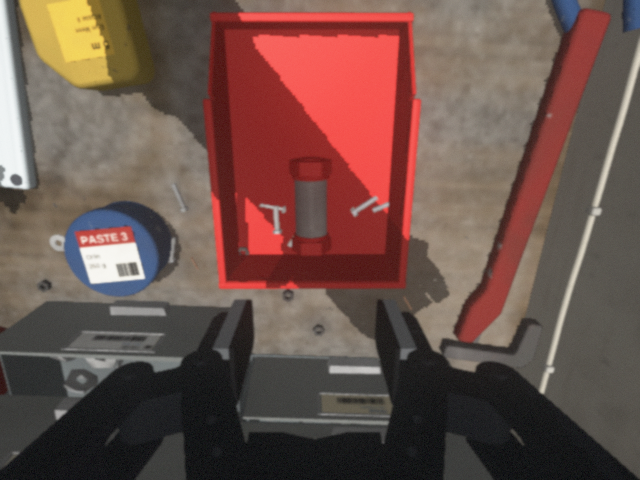

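View pics/s7.png

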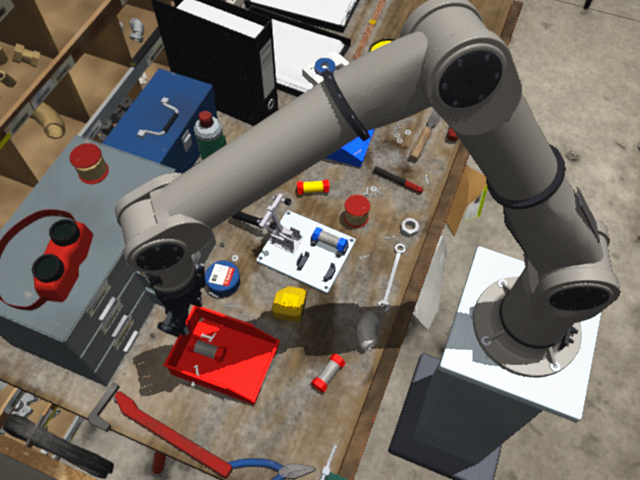

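```bash
python3 - <<'E'
from h import *
st=env.read_state(); print(st['qpos'].round(2), st['eef_pos'])
p,d=env.camera('scene'); P=cloud('scene',d)
cv2.imwrite('pics/s8.png',np.hstack([cv2.resize(p[340:405,295:360],None,fx=6,fy=6),cv2.resize(p[155:220,280:345],None,fx=6,fy=6)]))
g=cv2.cvtColor(p,cv2.COLOR_BGR2HSV); m=((g[...,0]<8)|(g[...,0]>172))&(g[...,1]>140)&(g[...,2]>70)
m[:340]=0;m[405:]=0;m[:,:300]=0;m[:,360:]=0
k,l,t,c=cv2.connectedComponentsWithStats(m.astype(np.uint8)); e=[]
for i in range(1,k):
    if t[i,4]>50: q=plane('scene',c[i],.022)[0]; e.append(q); print(c[i],q)
e=np.array(e); print(e.mean(0),np.degrees(np.arctan2(*(e[1]-e[0])[1::-1])))
E
```

```text
[-0.33  0.59 -0.36  1.51  0.22  1.07  0.88] [0.62446841 0.32189533 0.17976254]
[337.51908397 359.39694656] [0.35456499 0.23669316 0.022     ]
[319.12738854 384.38853503] [0.37024845 0.30080421 0.022     ]
[0.36240672 0.26874869 0.022     ] 76.25371944951765
```

View pics/s8.png

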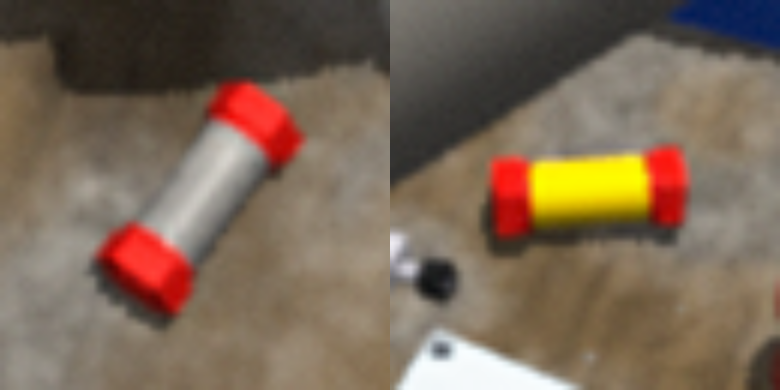

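Emit:
carry_out(
  rows=[-0.0328,-0.0067,0,0,0,0.16,-0.0328,-0.0067,0,0,0,0.16,-0.0328,-0.0067,0,0,0,0.16,-0.0328,-0.0067,0,0,0,0.16,-0.0328,-0.0067,0,0,0,0.16,-0.0328,-0.0067,0,0,0,0.16,-0.0328,-0.0067,0,0,0,0.16,-0.0328,-0.0067,0,0,0,0.16,0,0,0,0,0,0,0,0,0,0,0,0],
)

```text
time_s: 14.7
eef_pos: [0.3619, 0.2677, 0.1772]
tcp_rot: [-1.024, 1.318, 1.024]
wrist_force: [0.5, 0.1, -1.0]
width: 0.051
```

```bash
python3 - <<'E'
from h import *
st=env.read_state(); print(st['qpos'].round(2), st['eef_pos'],'\n',R.from_rotvec(st['tcp_rot']).as_matrix().round(3))
p,d=env.camera('wrist'); cv2.imwrite('pics/w9.png',p); P=cloud('wrist',d,st)
g=cv2.cvtColor(p,cv2.COLOR_BGR2HSV); m=((g[...,0]<8)|(g[...,0]>172))&(g[...,1]>140)&(g[...,2]>70)
k,l,t,c=cv2.connectedComponentsWithStats(m.astype(np.uint8))
for i in range(1,k):
    if t[i,4]>100: q=P[l==i]; print(c[i],t[i,4],np.median(q,0))
E
```

```text
[-0.1   0.26 -0.76  2.09  0.23  0.88  1.9 ] [0.36192526 0.26769703 0.17721048] 
 [[-0.001 -0.969  0.247]
 [-0.     0.247  0.969]
 [-1.     0.    -0.   ]]
[313.80543478 182.85      ] 920 [0.35572949 0.23657767 0.0282926 ]
[ 92.74740033 326.55224281] 26061 [0.58226835 0.31406724 0.00283864]
[314.21141975 259.65895062] 648 [0.37136699 0.29879108 0.02874392]
[162.74248927 474.59871245] 466 [0.58760399 0.49993726 0.01642679]
```

View pics/w9.png

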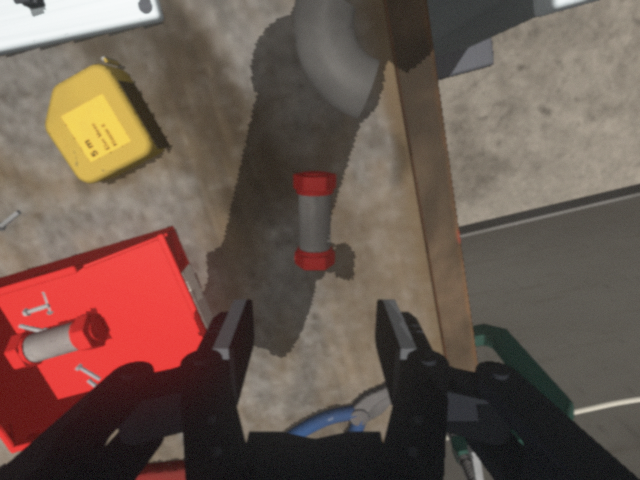

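Emit:
carry_out(
  rows=[0.0015,0,-0.05,0,0,0,0,0,-0.05,0,0,0,0,0,-0.035,0,0,0,0,0,-0.025,0,0,0,0,0,-0.01,0,0,0,0,0,0,0,0,0,0,0,0,0,0,0],
)

```text
time_s: 15.62
eef_pos: [0.3638, 0.2685, 0.0084]
tcp_rot: [-1.024, 1.315, 1.024]
wrist_force: [-0.1, -0.8, 0.3]
width: 0.051
```

Emit:
carry_out(
  rows=[0,0,0,0,0,0,0,0,0,0,0,0,0,0,0,0,0,0,0,0,0,0,0,0,0,0,0,0,0,0],
  grip=1,
  grip_force=50,
)

```text
time_s: 16.25
eef_pos: [0.3637, 0.2683, 0.0086]
tcp_rot: [-1.025, 1.315, 1.024]
wrist_force: [-0.2, -0.7, 8.1]
width: 0.0253
```

Emit:
carry_out(
  rows=[0,0,0.02,0,0,0,0,0,0.05,0,0,0,0,0,0.05,0,0,0,0,0,0.024,0,0,0,0.0214,0.0063,0,0,0,-0.16,0.0214,0.0063,0,0,0,-0.16,0.0214,0.0063,0,0,0,-0.16,0.0214,0.0063,0,0,0,-0.16,0.0214,0.0063,0,0,0,-0.16,0.0214,0.0063,0,0,0,-0.16,0.0214,0.0063,0,0,0,-0.16,0.0214,0.0063,0,0,0,-0.16,0,0,0,0,0,0,0,0,0,0,0,0],
)

```text
time_s: 18.0
eef_pos: [0.5332, 0.3181, 0.1514]
tcp_rot: [-0.037, 1.572, 0.036]
wrist_force: [-0.4, 0.3, -1.6]
width: 0.0251
```

```bash
python3 - <<'E'
from h import *
st=env.read_state(); print(st['qpos'].round(2), st['eef_pos'],st['width'],'\n',R.from_rotvec(st['tcp_rot']).as_matrix().round(3))
p,d=env.camera('wrist'); cv2.imwrite('pics/w10.png',p)
E
```

```text
[-0.34  0.5  -0.4   1.74  0.23  0.94  0.78] [0.53324307 0.31812313 0.15141445] 0.02513825256738808 
 [[-0.001 -0.046  0.999]
 [-0.001  0.999  0.046]
 [-1.    -0.    -0.001]]
```

View pics/w10.png

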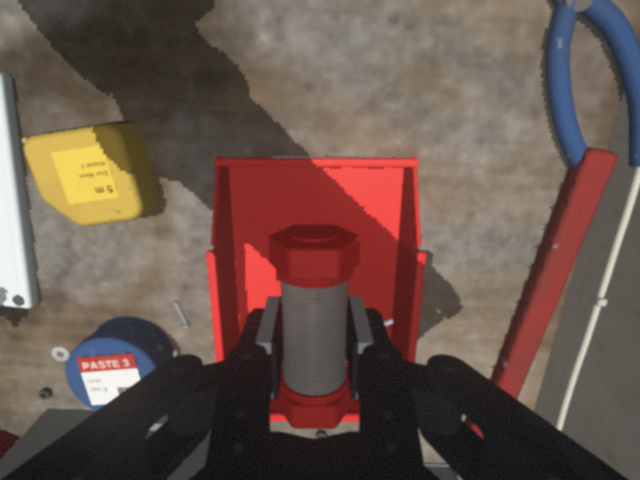

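Emit:
carry_out(
  rows=[0.001,0,-0.05,0,0,0,0,0,-0.045,0,0,0,0,0,-0.025,0,0,0,0,0,-0.015,0,0,0,0,0,0,0,0,0,0,0,0,0,0,0],
)

```text
time_s: 18.8
eef_pos: [0.536, 0.319, 0.0179]
tcp_rot: [-0.033, 1.569, 0.035]
wrist_force: [0.4, 1.1, -1.5]
width: 0.025
```

Emit:
carry_out(
  rows=[0,0,0,0,0,0,0,0,0,0,0,0,0,0,0,0,0,0,0,0,0,0,0,0,0,0,0.02,0,0,0,0,0,0.04,0,0,0,0,0,0.06,0,0,0,0,0,0.06,0,0,0,0,0,0,0,0,0],
  grip=-0.2,
)

```text
time_s: 19.92
eef_pos: [0.538, 0.3209, 0.204]
tcp_rot: [-0.029, 1.561, 0.039]
wrist_force: [-0.7, 0.6, -0.6]
width: 0.0511
```

```bash
python3 - <<'E'
from h import *
st=env.read_state(); print(st['qpos'].round(2), st['eef_pos'],st['width'],'\n',R.from_rotvec(st['tcp_rot']).as_matrix().round(3))
p,d=env.camera('wrist'); cv2.imwrite('pics/w11.png',p)
E
```

```text
[-0.33  0.45 -0.41  1.69  0.21  1.03  0.8 ] [0.53800244 0.32088661 0.2039751 ] 0.05108482136914729 
 [[ 0.01  -0.043  0.999]
 [ 0.007  0.999  0.043]
 [-1.     0.006  0.01 ]]
```

View pics/w11.png

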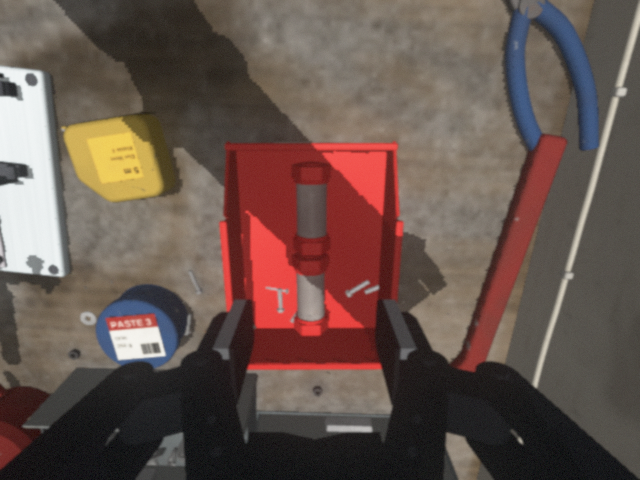

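Emit:
carry_out(
  rows=[-0.0085,-0.0486,0,0,0,-0.04,-0.0085,-0.0486,0,0,0,-0.04,-0.0085,-0.0486,0,0,0,-0.04,-0.0085,-0.0486,0,0,0,0,-0.0085,-0.0486,0,0,0,0,-0.0085,-0.0486,0,0,0,0,-0.0085,-0.0486,0,0,0,0,0,0,0,0,0,0,0,0,0,0,0,0,0,0,0,0,0,0],
)

```text
time_s: 21.22
eef_pos: [0.4758, -0.0203, 0.1964]
tcp_rot: [0.059, 1.571, -0.058]
wrist_force: [-0.0, -0.2, -0.6]
width: 0.0513
```

```bash
python3 - <<'E'
from h import *
st=env.read_state(); print(st['qpos'].round(2), st['eef_pos'],st['width'],'\n',R.from_rotvec(st['tcp_rot']).as_matrix().round(3))
p,d=env.camera('wrist'); cv2.imwrite('pics/w12.png',p); P=cloud('wrist',d,st)
g=cv2.cvtColor(p,cv2.COLOR_BGR2HSV); m=(g[...,0]>100)&(g[...,0]<125)&(g[...,1]>140)&(g[...,2]>60)
k,l,t,c=cv2.connectedComponentsWithStats(m.astype(np.uint8))
for i in range(1,k):
    if t[i,4]>100: q=P[l==i]; print(c[i],t[i,4],np.median(q,0))
E
```

```text
[ 0.18  0.21 -0.3   2.04  0.08  0.91  1.33] [ 0.47579038 -0.0203374   0.1963811 ] 0.05128734817223987 
 [[-0.001  0.074  0.997]
 [ 0.001  0.997 -0.074]
 [-1.     0.001 -0.001]]
[314.37817259 180.6535533 ] 788 [ 0.44343284 -0.01797555  0.05095432]
[ 39.09580052 346.22316273] 15240 [ 0.59004421 -0.29788471  0.01473646]
```

View pics/w12.png

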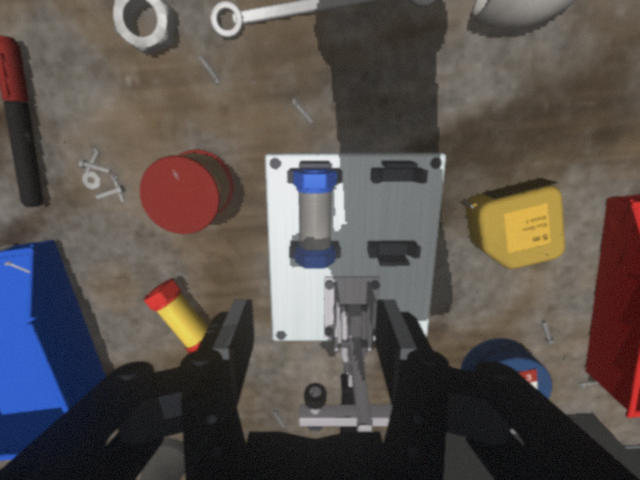

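Aligned over the blue-capped nipple (314,215); the clamp is still open. Descend and grasp.

Emit:
carry_out(
  rows=[0.0005,-0.0005,-0.05,0,0,0,0,0,-0.05,0,0,0,0,0,-0.035,0,0,0,0,0,-0.03,0,0,0,0,0,-0.012,0,0,0,0,0,0,0,0,0,0,0,0,0,0,0],
)

```text
time_s: 22.15
eef_pos: [0.4772, -0.022, 0.0206]
tcp_rot: [0.06, 1.568, -0.06]
wrist_force: [0.0, 0.0, 0.6]
width: 0.0514
```

Emit:
carry_out(
  rows=[0,0,0,0,0,0,0,0,0,0,0,0,0,0,0,0,0,0,0,0,0,0,0,0,0,0,0,0,0,0],
  grip=1,
  grip_force=50,
)

```text
time_s: 22.78
eef_pos: [0.4771, -0.0222, 0.0207]
tcp_rot: [0.061, 1.568, -0.06]
wrist_force: [-0.9, 0.4, 5.9]
width: 0.0255
```

```bash
python3 - <<'E'
from h import *
for n in('scene','side'):
    z=np.load(n+'0.npz'); P=cloud(n,z['d']); g=cv2.cvtColor(z['p'],cv2.COLOR_BGR2HSV)
    m=(P[...,2]<.008)&(P[...,2]>-.002)&(P[...,0]>.48)&(P[...,0]<.72)&(P[...,1]<-.24)&(P[...,1]>-.45)&(g[...,0]>100)&(g[...,0]<125)&(g[...,1]>120)
    print(n,cv2.minAreaRect(P[m][:,:2].astype(np.float32)))
    m=(P[...,2]<.068)&(P[...,2]>.057)&(P[...,0]>.48)&(P[...,0]<.72)&(P[...,1]<-.24)&(P[...,1]>-.45)&(g[...,0]>100)&(g[...,0]<125)&(g[...,1]>120)
    print(n,cv2.minAreaRect(P[m][:,:2].astype(np.float32)))
E
```

```text
scene ((0.5997312068939209, -0.3478623330593109), (0.2138320505619049, 0.18119263648986816), 3.8118770122528076)
scene ((0.6116575598716736, -0.3302249312400818), (0.150302454829216, 0.15215438604354858), 3.7363479137420654)
side ((0.5844913721084595, -0.3322444558143616), (0.19205035269260406, 0.14235201478004456), 4.484462261199951)
side ((0.6113989949226379, -0.33047378063201904), (0.1482018679380417, 0.14782586693763733), 4.426323890686035)
```

Emit:
carry_out(
  rows=[0,0,0.02,0,0,0,0,0,0.05,0,0,0,0,0,0.05,0,0,0,0,0,0.03,0,0,0,0.0153,-0.0443,0,0,0,0.0375,0.0153,-0.0443,0,0,0,0.0375,0.0153,-0.0443,0,0,0,0.0375,0.0153,-0.0443,0,0,0,0.0375,0.0153,-0.0443,0,0,0,0,0.0153,-0.0443,0,0,0,0,0.0153,-0.0443,0,0,0,0,0,0,0,0,0,0,0,0,0,0,0,0],
)

```text
time_s: 24.4
eef_pos: [0.583, -0.3317, 0.1693]
tcp_rot: [-0.057, 1.571, 0.058]
wrist_force: [0.6, 0.7, -1.8]
width: 0.0254
```

```bash
python3 - <<'E'
from h import *
st=env.read_state(); print(st['qpos'].round(2), st['eef_pos'],st['width'],'\n',R.from_rotvec(st['tcp_rot']).as_matrix().round(3))
p,d=env.camera('wrist'); cv2.imwrite('pics/w13.png',p)
E
```

```text
[ 0.56  0.54 -0.19  1.61  0.11  1.01  1.98] [ 0.58300476 -0.33171435  0.1693409 ] 0.025414032139633055 
 [[-0.001 -0.073  0.997]
 [ 0.001  0.997  0.073]
 [-1.     0.001 -0.001]]
```

View pics/w13.png

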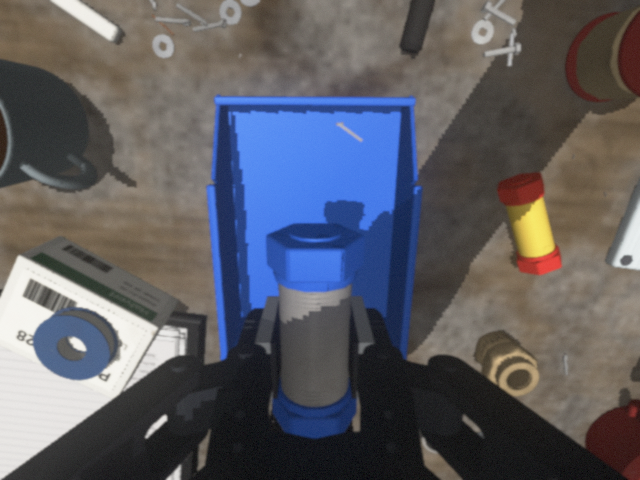

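Well aligned with the blue bin. Lower and release.

Emit:
carry_out(
  rows=[0,0,-0.05,0,0,0,0,0,-0.05,0,0,0,0,0,-0.035,0,0,0,0,0,-0.02,0,0,0,0,0,-0.006,0,0,0,0,0,0,0,0,0,0,0,0,0,0,0],
)

```text
time_s: 25.32
eef_pos: [0.5845, -0.3329, 0.0103]
tcp_rot: [-0.058, 1.568, 0.056]
wrist_force: [-0.2, -0.3, -1.1]
width: 0.0257
```

Emit:
carry_out(
  rows=[0,0,0,0,0,0,0,0,0,0,0,0,0,0,0,0,0,0,0,0,0,0,0,0,0,0,0.02,0,0,0,0,0,0.04,0,0,0,0,0,0.06,0,0,0,0,0,0.06,0,0,0,0,0,0.05,0,0,0,0,0,0,0,0,0,0,0,0,0,0,0],
  grip=-0.2,
)

```text
time_s: 26.7
eef_pos: [0.5832, -0.3323, 0.2394]
tcp_rot: [-0.058, 1.57, 0.057]
wrist_force: [-0.2, 0.0, -1.7]
width: 0.0513
```

```bash
python3 - <<'E'
from h import *
st=env.read_state(); print(st['eef_pos'],st['width'])
p,d=env.camera('wrist'); cv2.imwrite('pics/w14.png',p)
for n in('scene','side'):
    p,d=env.camera(n); cv2.imwrite(f'pics/{n}14.png',p); P=cloud(n,d); g=cv2.cvtColor(p,cv2.COLOR_BGR2HSV)
    for nm,ys,c,yaw in (('red',(.26,.39),(.58,.32),.044),('blue',(-.39,-.275),(.584,-.332),.075)):
        m=(P[...,2]>.028)&(P[...,2]<.045)&(P[...,1]>ys[0])&(P[...,1]<ys[1])&(P[...,0]>.5)&(P[...,0]<.66)
        if m.sum()>10: q=P[m]; print(n,nm,m.sum(),q.min(0),q.max(0))
    m=(P[...,2]>.10)&(P[...,2]<.2)&(abs(P[...,1])<.07)&(P[...,0]>.45)&(P[...,0]<.68)
    if m.any(): print('tbar',np.median(P[m],0),P[m].min(0),P[m].max(0))
E
```

```text
[ 0.5831641  -0.33228471  0.23936015] 0.05128234485286872
scene red 749 [0.50009237 0.3041855  0.02801225] [0.65983841 0.38984573 0.04426552]
scene blue 175 [ 0.54310075 -0.34478996  0.02800413] [ 0.6209883  -0.31546949  0.03996291]
tbar [0.60340812 0.00858551 0.12183408] [ 0.57597005 -0.04122559  0.10064268] [0.62489114 0.0522552  0.13553485]
side red 451 [0.50001544 0.26039683 0.0280103 ] [0.65881595 0.38999926 0.04488194]
side blue 381 [ 0.54017557 -0.34883301  0.028098  ] [ 0.61974343 -0.32030983  0.03730082]
tbar [0.59949438 0.00105744 0.12110799] [ 0.57209202 -0.04464723  0.10436537] [0.62334677 0.05481577 0.13296783]
```

View pics/scene14.png

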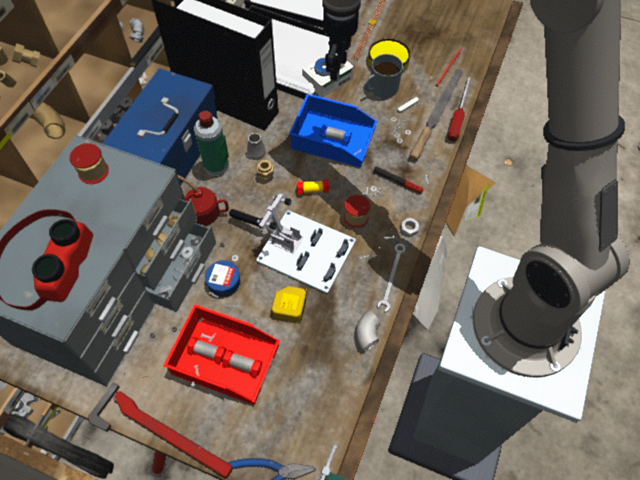

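View pics/side14.png

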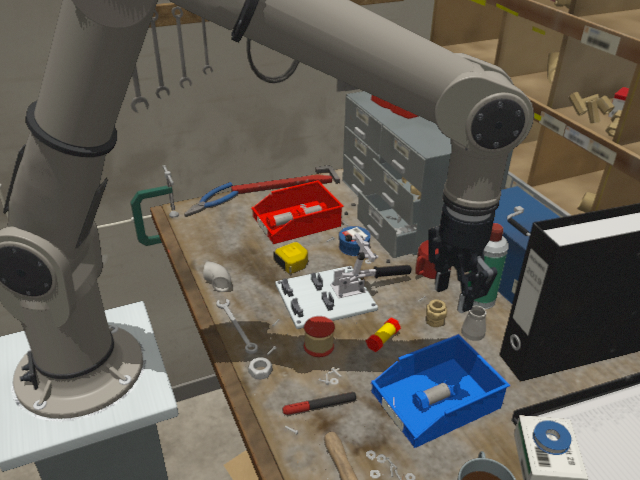

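View pics/w14.png

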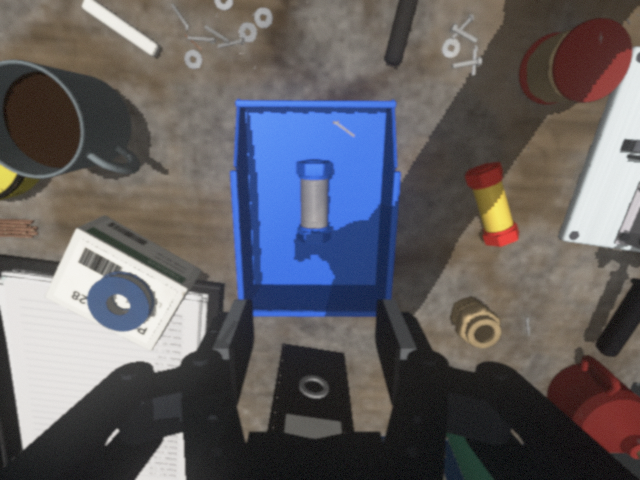

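```bash
python3 - <<'E'
from station import env
print(env.hand_in())
E
```

```text
the job is handed in; nothing more can be done
None
```

I swung the clamp handle back through 110° and left the clamp open. Then I put both red-capped nipples in the red bin and the blue-capped one in the blue bin. The job was handed in at about 27 s of the 70 s allowed.

**Last checks:**
- **Clamp:** in the final pictures the arm is upright. Its T-bar sits about 45 mm behind the pivot and 122 mm up, close to the 48 mm and 117 mm given for the open position.
- **Order:** both nipples still lay in their nests when I looked after opening the clamp.
- **Nipples:** the two red ones lie in line, about 44 mm in front of and behind the red bin's centre. The blue one lies within a few millimetres of the blue bin's centre.
- **Other objects:** the tin, tape measure, hemp reel, marker and the yellow look-alike appear unmoved. I judged that by eye and did not measure them again.
- **Robot:** the gripper hangs free about 24 cm above the bench, with wrist force near zero.

No check failed. The largest disagreement was up to about 6 mm in the fixture's position between the side camera and the others. I used the wrist camera's overhead view for the grasps.

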